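# Release and close the extended vial tray

### The job

One of the two low grey sample housings on the bench has its vial tray locked fully out on its slides. Press down the release lever beside that tray so that the slide unlocks, then push the tray fully home without slamming it. Leave the lever of the other housing, whose tray is already closed, alone.

Things in the scene. Friction and masses are not known exactly. Their poses are not given: they have to be found in the camera images.
- release_pad (a point): Top centre of the black rubber press pad (26 x 24 mm, 62 mm above the table when up) at the front end of the release lever: a flat steel paddle 24 mm wide lying level to the right (-y) of the extended tray (111 mm from the tray's centre line). Its hinge is 83 mm behind the pad, at the grey housing (200 deep, 164 wide, 85 mm high). Presses straight down. Clear of the tray by 35 mm.
- release (a joint): Angle of that lever in rad: 0 = up (locked), 0.30 = pressed fully down to its stop (the pad is then about 24 mm lower); from about 0.2 the tray is free. Takes about 4 to 5 N on the pad; it is stiff and stays where it is left, so the tray can be pushed after letting go of the lever.
- tray_front (a point): Centre of the outer face of the extended tray's flat white front panel (146 mm wide, from 14 to 80 mm above the table), 47 mm above the table. Its +x points into the housing, the way the tray goes home (world x, turned at most 9 degrees), +y to the left, z up. Vials in the tray stay below 75 mm.
- tray (a joint): Extension of that tray in m: 0 = fully home (panel against the housing), about 0.14 = fully out, where it starts. It cannot go in while the lever is up: a tooth on the lever stands behind a lug on the tray's rail. Once free it slides with 2 N plus some drag and stays where it is left, no spring.
- release2_pad (a point): Top centre of the press pad of the identical lever on the other housing, the one whose tray is closed: not to be pressed.

How it is judged:
By the outcome, as a careful person would: the job done as asked, in the order asked, and still so for the second after the job is handed in, with the robot touching nothing.
It also fails if it takes over 45 s, if anything falls off the work surface, if the arm or the gripper's body presses on something with over 40 N, if the wrist force passes 120 N, or if a joint passes its speed limit or range.

### The arm

A 7-joint arm with a two-finger parallel gripper is mounted at the origin on the work surface. World frame = base frame: x ahead of the robot, y to its left, z up, the work surface at z = 0. Lengths are in m, angles in rad, forces in N, time in s.
With the tool pointing down it reaches from about 0.425 to 0.875 m from the base axis. Payload 4.7 kg.
Tool frame: the origin (TCP) lies on the front face of the gripper's body, between the roots of the fingers; the fingertips stand 70 mm ahead of it and the grasp point (between the pads) lies 51 mm ahead of it; y points along the fingers, z is the direction in which the jaws open and shut, and the axes are right-handed (so a half turn about y gives the same grasp; the last joint's range is limited). The gripper opens to 87 mm and grips with 3 to 60 N. Pads are 19 mm wide; open, the fingers measure 117 mm over their backs; the gripper's body (75 mm by 190 mm) begins 51 mm behind the grasp point.
Start: joints at [-1.266, 0.321, -0.07, 1.45, 0.023, 1.371, -0.057], TCP at [0.186, 0.623, 0.292] pointing down, gripper open.
Joint ranges: [-2.86, 2.86], [-0.3, 2.09], [-1.38, 1.24], [0.06, 2.45], [-1.56, 4.7], [0.09, 2.05], [-2.69, 2.69]. Speed limits (rad/s): [2.57, 2.57, 3.14, 3.14, 3.14, 3.14, 3.14].

### API

Orientations are given as a rotation vector (axis times angle).
In Python, from workcell import env gives the robot as it stands. The module is installed in compiled form; this text tells all that it offers.
- The arm moves only by the shell command python3 -m inch 'ROWS' [FORCE]. ROWS is JSON, a list that holds one entry, the list of rows, each a list of 7 numbers: the closure, from -1 (fully open) to 1 (shut), then the shift along the tool's x, y, z in cm, then the turn, a rotation vector about the tool's x, y, z in degrees. A call has 1 to 20 rows; each row is the pose to reach, as a shift and turn from the pose commanded when the call began, along the tool's axes at that moment; what a row does not reach only later rows make up. A row lasts 1/12 s, in which the tool goes at most 41.7 mm and 7.16 degrees, less where a joint would pass 70% of its speed; a pose out of reach is approached as far as the arm can. A call with a gripper value outside its range is refused whole. The fingers move at their own pace and stop on an object; FORCE is the grip in N (left out, the last holds). Time passes only in rows, so rows that repeat a pose let the fingers close. It gives the time, the measured TCP pose, the force and the opening at its end, in the units of the state.
- env.get_state(): the state, without advancing time (a new reading comes with each control period).
- env.snapshot(name): name is "scene" or "side" or "wrist"; returns a dict with "img" (480x640x3 uint8, red, green, blue), "depth" (480x640 float32, m along the optical axis (not along the pixel's ray), 0 where there is no reading), "mtx" (3x3 intrinsics, pixels), "D" ([k1, k2, p1, p2, k3] as OpenCV has them; the pictures are not rectified), "T" (4x4, takes a point from camera to world coordinates). Camera axes: x right, y down, z forward; pixel columns grow to the right and rows downward; lengths in m; the calibration is good to about 2 mm. A picture is of the moment at which its call begins.
- env.hand_in(): hands the job in, once; it reports no verdict.
Trained networks look in a picture, given as the dict that the camera call returned (one of the last four; its "shot" number tells which), for a name from the list of things; names that differ only in an ending like _2 or _b are one class to them, and where a whole thing is asked for, a point or a joint stands for the part that bears it (a point fixed in the world has none). Each returns a list of dicts, best first, with "p" (0 to 1); they miss things now and then, are a little off and sometimes report something else, mostly with a low value. They report only what shows in the picture. A call takes as long as a camera call.
- env.spot_in(target, picture): "rect" ([left, top, right, bottom] in pixels, round what is visible of it).
- env.cut_out(target, picture): "pixels" (480x640 bool, what is visible of it) and "rect" ([left, top, right, bottom] in pixels, round what is visible of it).
- env.landmark_of(target, picture): "location" ([column, row] in pixels: a listed point, or the origin of a listed thing).
The state is a dict: "t": time; "joints": joint angles; "joint_vel": joint speeds; "tau": joint torques, N m; "position": TCP position; "eef_rot": TCP orientation; "ft_force": force on the tool from outside, world axes, zero at the start; "ft_torque": the same for the moment, N m; "finger_gap": opening from 0.0 (shut) to 1.0 (fully open).
Only numpy, scipy, OpenCV 4.12 (cv2) and the standard library are available. Lean on these libraries where they do the work, as an engineer would, in place of code of your own. Each camera call takes 0.05 s, during which the arm holds its last target. There are 200 camera calls.

## Working session

There is one attempt and no reset: what is moved stays moved. The work goes in short steps, Python scripts to look and compute and a shell command to move; the robot and the scene stay as the last step left them, time stands still between calls to the robot, and variables do not carry over. Pictures are saved under pics/ and viewed, about 8 in all and at most 12, crops included, and the job is handed in when it is done.

```bash
mkdir -p pics
cat > h.py <<'E'
import numpy as np, cv2
from scipy.spatial.transform import Rotation as R
from workcell import env
def to_world(s,uv,r=2):
    u,v=np.round(uv).astype(int)
    d=s["depth"][max(v-r,0):v+r+1,max(u-r,0):u+r+1]; d=d[d>0]
    if len(d)==0: return None
    z=np.median(d)
    n=cv2.undistortPoints(np.array([[uv]],float),s["mtx"],s["D"])[0,0]
    return (s["T"]@np.array([n[0]*z,n[1]*z,z,1]))[:3]
def save(s,n): cv2.imwrite("pics/"+n,s["img"][:,:,::-1])
E
python3 - <<'E'
from h import *
np.set_printoptions(precision=4,suppress=True)
st=env.get_state(); print(st["t"],st["position"],st["eef_rot"]); print(R.from_rotvec(st["eef_rot"]).as_matrix())
for c in ("scene","side"):
    s=env.snapshot(c); save(s,c+"0.png")
    for t in ("release_pad","tray_front","release2_pad"):
        for k in env.landmark_of(t,s)[:4]: print(c,t,round(k["p"],2),k["location"],to_world(s,k["location"]))
E
```

```text
0.0 [0.1863 0.6223 0.2912] [-1.5606  0.2284 -0.2281]
[[ 0.958  -0.0004  0.2867]
 [-0.2867 -0.0018  0.958 ]
 [ 0.0001 -1.     -0.0019]]
scene release_pad 0.78 [410.1, 285.3] [0.5209 0.1604 0.0613]
scene tray_front 0.6 [473.2, 314.9] [0.4602 0.2857 0.0739]
scene release2_pad 0.55 [297.7, 158.1] [ 0.5413 -0.2675  0.0594]
side release_pad 0.84 [225.7, 185.5] [0.522  0.1605 0.06  ]
side tray_front 0.93 [180.8, 169.5] [0.4496 0.2324 0.0769]
side release2_pad 0.58 [324.4, 340.3] [ 0.5378 -0.2635  0.0581]
```

View pics/scene0.png

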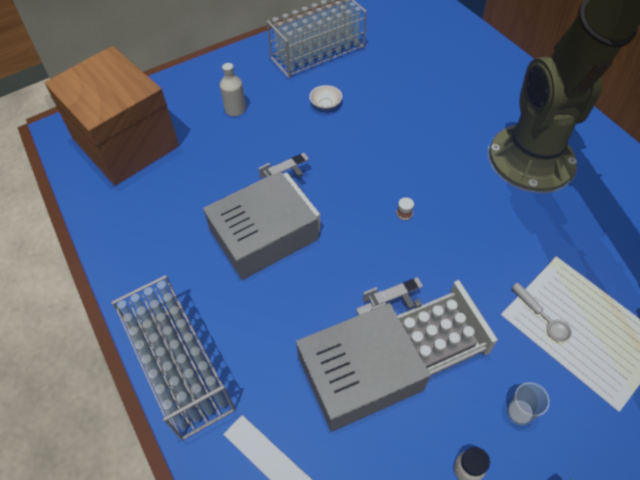

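View pics/side0.png

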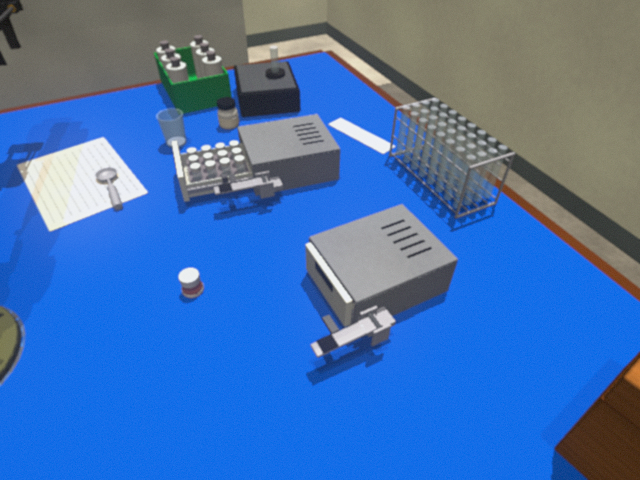

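The open tray is on the +y housing: its panel is near (473,318) in the scene view, and its black pad near (412,286). The other lever, at (297,160), stays untouched. Next I'll measure the pad centroid and the tray direction.

```bash
cat > m.py <<'E'
from h import *
np.set_printoptions(precision=4,suppress=True)
def cloud(s):
    v,u=np.mgrid[0:480,0:640]; uv=np.stack([u.ravel(),v.ravel()],1).astype(float)[:,None]
    n=cv2.undistortPoints(uv,s["mtx"],s["D"])[:,0]; z=s["depth"].ravel()
    P=np.c_[n*z[:,None],z,np.ones(len(z))]@s["T"].T
    P[z==0]=9
    return P[:,:3],s["img"].reshape(-1,3).astype(float)
E
python3 - <<'E'
from m import *
for c in ("scene","side"):
    s=env.snapshot(c); P,C=cloud(s)
    near=(abs(P[:,0]-.52)<.05)&(abs(P[:,1]-.16)<.04)
    k=near&(P[:,2]>.045)&(C.max(1)<60); q=P[k]; print(c,"pad",k.sum(),q.mean(0) if k.any() else '', q.min(0),q.max(0))
    k=near&(P[:,2]>.050)&(P[:,2]<.075); q=P[k]; print(" lever",k.sum(),q.min(0),q.max(0))
    d=q[:,:2]-q[:,:2].mean(0); a=np.linalg.svd(d,full_matrices=False)[2][0]; print(" lever yaw",np.degrees(np.arctan(a[1]/a[0])))
    k=(P[:,0]>.4)&(P[:,0]<.49)&(P[:,1]>.17)&(P[:,1]<.38)&(P[:,2]>.076)&(P[:,2]<.09)
    q=P[k]; d=q[:,:2]-q[:,:2].mean(0); a=np.linalg.svd(d,full_matrices=False)[2][0]
    print(" panel top",k.sum(),q.mean(0),q.min(0),q.max(0),"yaw",-np.degrees(np.arctan(a[0]/a[1])))
    k=(P[:,2]>.081)&(P[:,2]<.09)&(P[:,0]>.5)&(P[:,0]<.9)&(P[:,1]>.1)&(P[:,1]<.5)
    r=cv2.minAreaRect(P[k][:,:2].astype(np.float32)); print(" housing",r)
E
```

```text
Traceback (most recent call last):
ValueError: zero-size array to reduction operation minimum which has no identity
```

Run:
```python
from m import *
for c in ("scene","side"):
    s=env.snapshot(c); P,C=cloud(s)
    near=(abs(P[:,0]-.52)<.05)&(abs(P[:,1]-.16)<.04)
    k=near&(P[:,2]>.050)&(P[:,2]<.075); q=P[k]; print(c," lever",k.sum(),q.min(0),q.max(0), np.percentile(C[k].max(1),[0,10,30,50,80]))
    d=q[:,:2]-q[:,:2].mean(0); a=np.linalg.svd(d,full_matrices=False)[2][0]; print(" lever yaw",np.degrees(np.arctan(a[1]/a[0])))
    k=k&(C.max(1)<110); q=P[k]; print(" pad",k.sum()); 
    if k.any(): print(q.mean(0),q.min(0),q.max(0))
    k=(P[:,0]>.4)&(P[:,0]<.49)&(P[:,1]>.17)&(P[:,1]<.38)&(P[:,2]>.074)&(P[:,2]<.09)
    q=P[k]; d=q[:,:2]-q[:,:2].mean(0); a=np.linalg.svd(d,full_matrices=False)[2][0]
    print(" panel top",k.sum(),q.mean(0),q.min(0),q.max(0),"yaw",-np.degrees(np.arctan(a[0]/a[1])))
    k=(P[:,2]>.079)&(P[:,2]<.092)&(P[:,0]>.5)&(P[:,0]<.9)&(P[:,1]>.1)&(P[:,1]<.5)
    r=cv2.minAreaRect(P[k][:,:2].astype(np.float32)); print(" housing",r)
    y0,x0=(250,340) if c=="scene" else (140,150)
    cv2.imwrite(f"pics/{c}_crop.png",cv2.resize(s["img"][y0:y0+120,x0:x0+160,::-1],None,fx=4,fy=4,interpolation=cv2.INTER_CUBIC))
```

```text
scene  lever 512 [0.4957 0.1416 0.05  ] [0.57   0.1999 0.0658] [ 60.  63.  99. 117. 167.]
 lever yaw -0.31663977936273174
 pad 232
[0.5311 0.1724 0.0596] [0.5071 0.1471 0.05  ] [0.5521 0.1999 0.0658]
 panel top 513 [0.4567 0.28   0.0788] [0.4382 0.2078 0.074 ] [0.4899 0.3523 0.0851] yaw -6.850246773557498
 housing ((0.6222130060195923, 0.291287362575531), (0.22848083078861237, 0.4223399758338928), 58.44163513183594)
side  lever 405 [0.4952 0.1388 0.0508] [0.5698 0.1997 0.0619] [ 64.  73. 103. 121. 202.]
 lever yaw -7.429282955484487
 pad 142
[0.5214 0.1585 0.058 ] [0.4988 0.1388 0.0508] [0.5647 0.1954 0.0619]
 panel top 231 [0.4513 0.2716 0.0779] [0.4373 0.2047 0.0741] [0.4673 0.3519 0.0806] yaw -7.839647222323397
 housing ((0.6254544258117676, 0.28609105944633484), (0.2269730120897293, 0.41432932019233704), 59.049137115478516)
```

View pics/scene_crop.png

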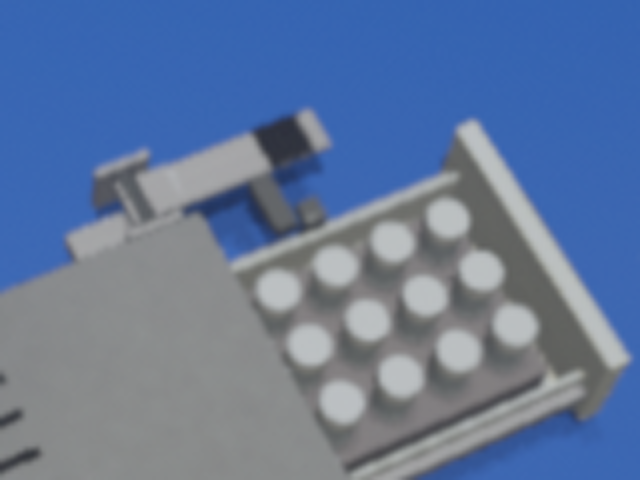

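The crop shows the pad centre at about (411,285), which matches the landmark and puts it near world (0.519, 0.160, 0.061). The panel is centred near (0.453, 0.277) with a yaw of about -7.4°. I'll move above the pad with the gripper shut and the yaw aligned.

```bash
python3 -m inch '[[[1,2.8,0,-2.2,0,-0.6,0],[1,5.6,0.5,-4.3,0,-1.2,0],[1,8.5,1,-6.5,0,-1.7,0],[1,11.3,1.5,-8.7,0,-2.3,0],[1,14.1,2,-10.8,0,-2.9,0],[1,16.9,2.5,-13,0,-3.5,0],[1,19.8,3.5,-15.2,0,-4,0],[1,22.6,4.5,-17.3,0,-4.6,0],[1,25.4,5.5,-19.5,0,-5.2,0],[1,28.2,6.5,-21.7,0,-5.8,0],[1,31,7.5,-23.9,0,-6.4,0],[1,33.9,8.5,-26,0,-7,0],[1,36.7,9.5,-28.2,0,-7.6,0],[1,39.5,10.5,-30.4,0,-8.2,0],[1,42.3,11.3,-32.5,0,-8.7,0],[1,45.1,12,-34.7,0,-9.2,0],[1,45.1,12,-34.7,0,-9.2,0],[1,45.1,12,-34.7,0,-9.2,0],[1,45.1,12,-34.7,0,-9.2,0]]]' 10
python3 - <<'E'
from m import *
st=env.get_state(); M=R.from_rotvec(st["eef_rot"]).as_matrix(); print(st["t"],st["position"],st["ft_force"],st["finger_gap"]); print(M)
tip=st["position"]+.07*M[:,1]; print("tip",tip)
print("pad in tool from tip (cm)",100*M.T@(np.array([.5195,.160,.0615])-tip))
s=env.snapshot("side"); cv2.imwrite("pics/side1.png",cv2.resize(s["img"][100:260,100:340,::-1],None,fx=3,fy=3))
for k in env.landmark_of("release_pad",s)[:3]: print(k["p"],k["location"],to_world(s,k["location"]))
E
```

```text
t: 2.13
position: [0.5188, 0.1614, 0.1723]
eef_rot: [-1.568, 0.103, -0.102]
ft_force: [-0.4, 0.0, -0.3]
finger_gap: 0.008
2.1333 [0.5188 0.1614 0.1723] [-0.3701  0.0174 -0.3113] 0.00806723389693934
[[ 0.9915 -0.0003  0.1302]
 [-0.1302  0.0006  0.9915]
 [-0.0003 -1.      0.0006]]
tip [0.5188 0.1614 0.1023]
pad in tool from tip (cm) [ 0.0885  4.0816 -0.1361]
0.92 [222.6, 184.4] [0.5173 0.1666 0.0603]
```

View pics/side1.png

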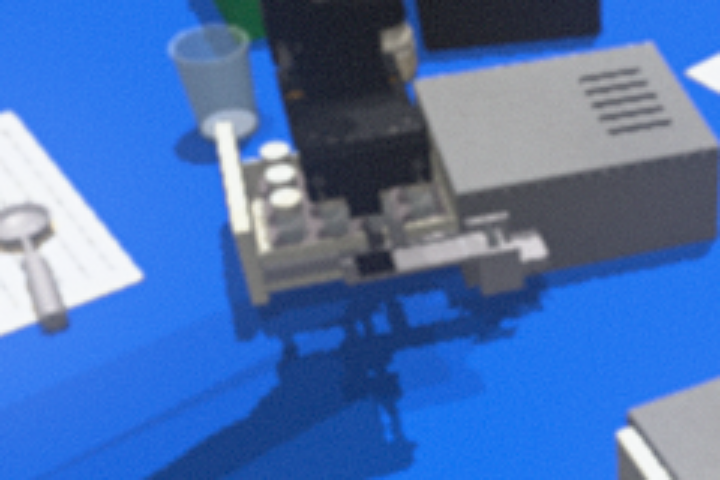

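In the crop the fingertip is directly over the black pad at (375,262). I'll descend and press in small steps.

```bash
python3 -m inch '[[[1,0.1,1.2,-0.1,0,0,0],[1,0.1,2.4,-0.1,0,0,0],[1,0.1,3.4,-0.1,0,0,0],[1,0.1,3.9,-0.1,0,0,0],[1,0.1,4.2,-0.1,0,0,0],[1,0.1,4.5,-0.1,0,0,0],[1,0.1,4.8,-0.1,0,0,0],[1,0.1,5.1,-0.1,0,0,0],[1,0.1,5.4,-0.1,0,0,0],[1,0.1,5.7,-0.1,0,0,0],[1,0.1,6,-0.1,0,0,0],[1,0.1,6.2,-0.1,0,0,0],[1,0.1,6.2,-0.1,0,0,0]]]'
```

```text
t: 3.32
position: [0.5207, 0.1598, 0.1102]
eef_rot: [-1.568, 0.101, -0.104]
ft_force: [-0.7, 0.6, 2.0]
finger_gap: 0.006
```

```bash
python3 -m inch '[[[1,0,0.1,0,0,0,0],[1,0,0.2,0,0,0,0],[1,0,0.3,0,0,0,0],[1,0,0.3,0,0,0,0]]]'
python3 - <<'E'
from m import *
s=env.snapshot("side"); cv2.imwrite("pics/side2.png",cv2.resize(s["img"][130:230,160:310,::-1],None,fx=5,fy=5))
for k in env.landmark_of("release_pad",s)[:3]: print(k["p"],k["location"],to_world(s,k["location"]))
E
```

```text
t: 3.65
position: [0.5209, 0.1598, 0.1092]
eef_rot: [-1.567, 0.101, -0.104]
ft_force: [-4.2, -1.8, 13.2]
finger_gap: 0.001
0.92 [228.6, 196.1] [0.5219 0.15   0.0395]
```

View pics/side2.png

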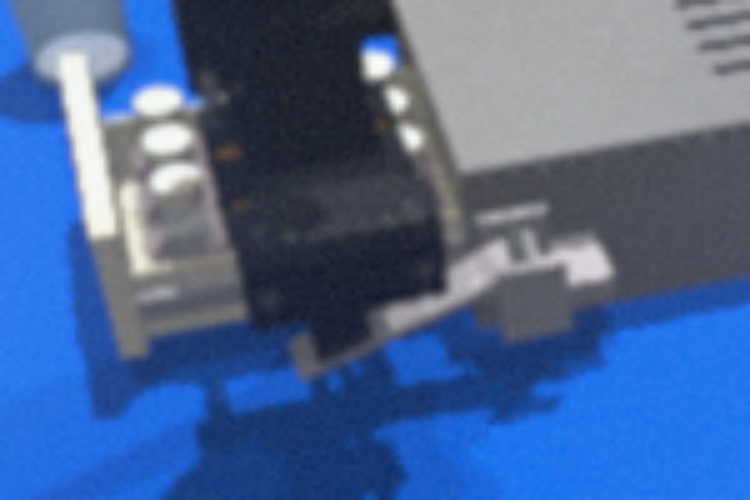

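13 N confirms the lever is on its stop, and the picture shows the paddle tilted down under the fingertips. I'll lift off and check what is around the approach to the panel.

```bash
python3 -m inch '[[[1,0,-1,0,0,0,0],[1,0,-3,0,0,0,0],[1,0,-6,0,0,0,0],[1,0,-9,0,0,0,0],[1,0,-9,0,0,0,0]]]'
python3 - <<'E'
from m import *
st=env.get_state(); M=R.from_rotvec(st["eef_rot"]).as_matrix(); tip=st["position"]+.07*M[:,1]; print("tip",tip)
yaw=np.radians(-7.4); xh=np.array([np.cos(yaw),np.sin(yaw)]); yh=np.array([-xh[1],xh[0]])
for c in ("scene","side"):
    s=env.snapshot(c); P,C=cloud(s)
    for k in env.landmark_of("release_pad",s)[:2]: print(c,k["p"],k["location"],to_world(s,k["location"]))
    for k in env.landmark_of("tray_front",s)[:2]: print(c,k["p"],k["location"],to_world(s,k["location"]))
    k=(P[:,0]>.42)&(P[:,0]<.49)&(P[:,1]>.2)&(P[:,1]<.36)&(P[:,2]>.02)&(P[:,2]<.085)
    q=P[k]; print(" panel x' percentiles",np.percentile(q[:,:2]@xh,[1,5,20,50]), "y' range",np.percentile(q[:,:2]@yh,[1,99]))
    k=(P[:,0]>.2)&(P[:,0]<.6)&(P[:,1]>.37)&(P[:,1]<.6)&(P[:,2]>.02)&(P[:,2]<.2)
    q=P[k]; print(" left obj",k.sum(),np.percentile(q,[2,50,98],axis=0) if k.any() else '')
    save(s,c+"3.png")
E
```

```text
t: 4.17
position: [0.5232, 0.1607, 0.2033]
eef_rot: [-1.563, 0.095, -0.11]
ft_force: [2.0, 1.0, 0.9]
finger_gap: 0.009
tip [0.5239 0.1611 0.1333]
scene 0.67 [407.0, 288.7] [0.5206 0.1538 0.0366]
scene 0.95 [474.4, 315.0] [0.4591 0.2875 0.0755]
scene 0.41 [406.4, 290.3] [0.5243 0.1567 0.0377]
 panel x' percentiles [0.4076 0.4103 0.4167 0.4191] y' range [0.2659 0.4084]
 left obj 1018 [[0.4513 0.4479 0.0218]
 [0.4693 0.4756 0.0583]
 [0.511  0.5053 0.0821]]
side 0.68 [229.5, 197.2] [0.5231 0.1491 0.0368]
side 0.7 [176.9, 169.5] [0.4424 0.2378 0.0756]
 panel x' percentiles [0.4063 0.4079 0.4134 0.4293] y' range [0.2603 0.398 ]
 left obj 740 [[0.4515 0.4438 0.0224]
 [0.4791 0.4557 0.0602]
 [0.5077 0.506  0.0788]]
```

View pics/scene3.png

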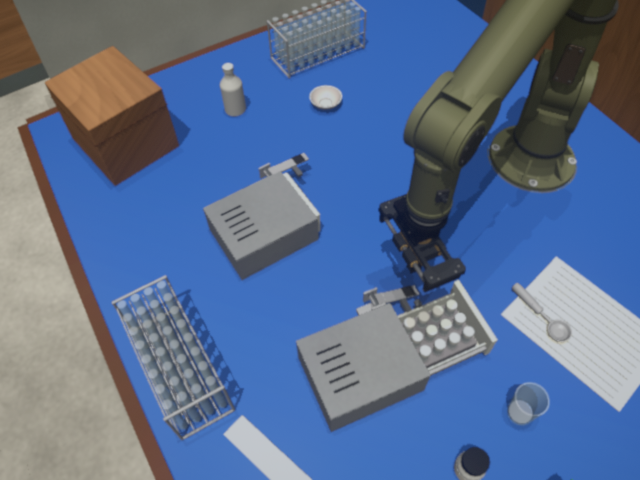

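The lever is still down, with the pad at z ≈ 0.037. The cup is at y > 0.44, clear of the gripper's path. I'll move in front of the panel and descend.

```bash
python3 -m inch '[[[1,-1.5,0,1.2,0,0,0],[1,-4,0,3.2,0,0,0],[1,-6.7,0,5.4,0,0,0],[1,-9.4,0,7.6,0,0,0],[1,-11.8,0,9.6,0,0,0],[1,-13,0,10.5,0,0,0],[1,-13.3,0,10.8,0,0,0],[1,-13.3,1.5,10.8,0,0,0],[1,-13.3,4,10.8,0,0,0],[1,-13.3,6.5,10.8,0,0,0],[1,-13.3,8.5,10.8,0,0,0],[1,-13.3,9.3,10.8,0,0,0],[1,-13.3,9.6,10.8,0,0,0],[1,-13.3,9.6,10.8,0,0,0],[1,-13.3,9.6,10.8,0,0,0]]]'
python3 - <<'E'
from m import *
st=env.get_state(); M=R.from_rotvec(st["eef_rot"]).as_matrix(); tip=st["position"]+.07*M[:,1]; print("tip",tip,M[:,0])
yaw=np.radians(-7.4); xh=np.array([np.cos(yaw),np.sin(yaw)]); yh=np.array([-xh[1],xh[0]])
print(tip[:2]@xh,tip[:2]@yh)
s=env.snapshot("side"); cv2.imwrite("pics/side4.png",cv2.resize(s["img"][100:240,110:310,::-1],None,fx=4,fy=4))
E
```

```text
t: 5.72
position: [0.4029, 0.2843, 0.1021]
eef_rot: [-1.568, 0.102, -0.104]
ft_force: [0.8, -0.5, -0.1]
finger_gap: 0.001
tip [0.403  0.2843 0.0321] [ 0.9914 -0.1305  0.0011]
0.36301790194571176 0.33387190506074504
```

View pics/side4.png

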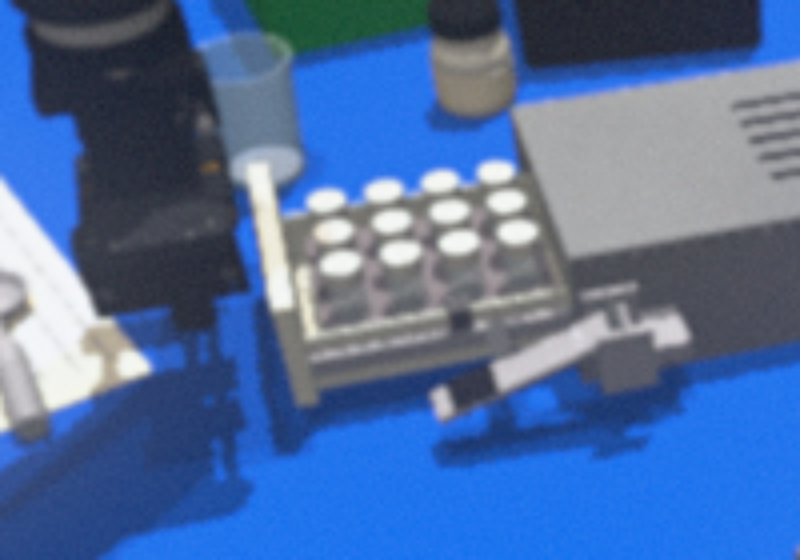

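The finger stands in front of the panel centre and the lever is down. I'll push slowly.

```bash
python3 -m inch '[[[1,0.8,0,0,0,0,0],[1,1.6,0,0,0,0,0],[1,2.2,0,0,0,0,0],[1,2.6,0,0,0,0,0],[1,2.9,0,0,0,0,0],[1,3.2,0,0,0,0,0],[1,3.5,0,0,0,0,0],[1,3.8,0,0,0,0,0],[1,4.2,0,0,0,0,0],[1,4.6,0,0,0,0,0],[1,5,0,0,0,0,0],[1,5.5,0,0,0,0,0],[1,6,0,0,0,0,0]]]'
```

```text
t: 6.85
position: [0.4617, 0.2762, 0.1011]
eef_rot: [-1.569, 0.103, -0.102]
ft_force: [-3.1, -1.0, 0.9]
finger_gap: 0.002
```

It is sliding at about 3 N, with roughly 11.5 cm left.

```bash
python3 -m inch '[[[1,0.5,0,0,0,0,0],[1,1,0,0,0,0,0],[1,1.5,0,0,0,0,0],[1,2,0,0,0,0,0],[1,2.5,0,0,0,0,0],[1,3,0,0,0,0,0],[1,3.5,0,0,0,0,0],[1,4,0,0,0,0,0],[1,4.5,0,0,0,0,0],[1,5,0,0,0,0,0],[1,5.5,0,0,0,0,0],[1,6,0,0,0,0,0],[1,6.5,0,0,0,0,0],[1,7,0,0,0,0,0],[1,7.5,0,0,0,0,0],[1,8,0,0,0,0,0],[1,8.5,0,0,0,0,0],[1,9,0,0,0,0,0],[1,9.3,0,0,0,0,0],[1,9.5,0,0,0,0,0]]]'
python3 - <<'E'
from m import *
s=env.snapshot("side"); cv2.imwrite("pics/side5.png",cv2.resize(s["img"][100:240,110:310,::-1],None,fx=4,fy=4))
E
```

```text
t: 8.52
position: [0.5564, 0.264, 0.1013]
eef_rot: [-1.568, 0.102, -0.103]
ft_force: [-1.8, -1.8, -1.2]
finger_gap: 0.007
```

View pics/side5.png

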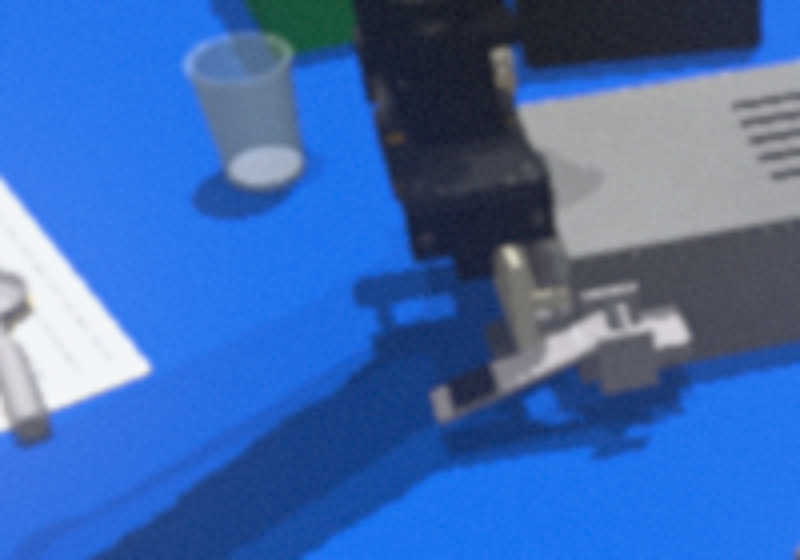

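The tray is nearly in, with about 2 cm to go. I'll close the rest in small steps, watching the force.

```bash
python3 -m inch '[[[1,0.2,0,0,0,0,0],[1,0.4,0,0,0,0,0],[1,0.6,0,0,0,0,0],[1,0.8,0,0,0,0,0],[1,1,0,0,0,0,0],[1,1.15,0,0,0,0,0],[1,1.3,0,0,0,0,0],[1,1.4,0,0,0,0,0],[1,1.5,0,0,0,0,0]]]'
```

```text
t: 9.32
position: [0.5708, 0.2622, 0.1014]
eef_rot: [-1.568, 0.102, -0.103]
ft_force: [-2.0, -0.8, 1.7]
finger_gap: 0.006
```

```bash
python3 -m inch '[[[1,0.1,0,0,0,0,0],[1,0.2,0,0,0,0,0],[1,0.3,0,0,0,0,0],[1,0.4,0,0,0,0,0]]]'
```

```text
t: 9.65
position: [0.5747, 0.2618, 0.1014]
eef_rot: [-1.568, 0.102, -0.102]
ft_force: [-2.1, -1.1, 2.2]
finger_gap: 0.007
```

```bash
python3 -m inch '[[[1,0.1,0,0,0,0,0],[1,0.2,0,0,0,0,0],[1,0.3,0,0,0,0,0],[1,0.4,0,0,0,0,0]]]'
```

```text
t: 9.98
position: [0.5758, 0.2617, 0.1013]
eef_rot: [-1.569, 0.107, -0.097]
ft_force: [-13.7, -1.5, 10.5]
finger_gap: 0.005
```

The force rose to 14 N while the arm moved only 1 mm, so it is on the stop. One small confirming push, then back off and look.

```bash
python3 -m inch '[[[1,0.1,0,0,0,0,0],[1,0.1,0,0,0,0,0]]]'; python3 -m inch '[[[1,-0.5,0,0,0,0,0],[1,-1.5,0,0,0,0,0],[1,-3.5,0,0,0,0,0],[1,-6,0,0,0,0,0],[1,-8,-2,0,0,0,0],[1,-9,-6,0,0,0,0],[1,-10,-10,0,0,0,0],[1,-11,-13,2,0,0,0],[1,-12,-16,5,0,0,0],[1,-12,-18,8,0,0,0],[1,-12,-18,8,0,0,0],[1,-12,-18,8,0,0,0],[1,-12,-18,8,0,0,0]]]'
python3 - <<'E'
from m import *
yaw=np.radians(-7.4); xh=np.array([np.cos(yaw),np.sin(yaw)]); yh=np.array([-xh[1],xh[0]])
for c in ("side","scene"):
    s=env.snapshot(c); P,C=cloud(s)
    for t in ("release_pad","tray_front"):
        for k in env.landmark_of(t,s)[:3]: print(c,t,k["p"],k["location"],to_world(s,k["location"]))
    xx=P[:,:2]@xh; yy=P[:,:2]@yh
    w=(yy>.262)&(yy<.41)&(xx>.5)&(xx<.6)
    for lo,hi,n in ((.072,.0815,"panel"),(.083,.09,"housing")):
        k=w&(P[:,2]>lo)&(P[:,2]<hi); print(n,k.sum(),np.percentile(xx[k],[2,10,50]) if k.any() else '')
    if c=="side": cv2.imwrite("pics/side6.png",cv2.resize(s["img"][100:400,100:480,::-1],None,fx=2,fy=2))
    else: cv2.imwrite("pics/scene6.png",cv2.resize(s["img"][240:440,280:520,::-1],None,fx=3,fy=3))
E
```

```text
t: 10.15
position: [0.5758, 0.2617, 0.1013]
eef_rot: [-1.57, 0.108, -0.095]
ft_force: [-13.8, -1.0, 10.6]
finger_gap: 0.003
t: 11.23
position: [0.4709, 0.3552, 0.2806]
eef_rot: [-1.569, 0.102, -0.103]
ft_force: [0.8, -1.1, -0.5]
finger_gap: -0.0
side release_pad 0.77 [228.4, 197.4] [0.5213 0.1518 0.0349]
side tray_front 0.58 [242.1, 158.2] [0.5825 0.2281 0.0687]
side tray_front 0.52 [325.6, 338.8] [ 0.5405 -0.2622  0.0584]
panel 227 [0.5471 0.5483 0.5536]
housing 439 [0.5611 0.5639 0.5799]
scene release_pad 0.86 [409.5, 289.0] [0.5158 0.1565 0.0349]
scene tray_front 0.85 [411.3, 342.2] [0.6014 0.27   0.0832]
panel 375 [0.5469 0.5492 0.5544]
housing 1285 [0.5608 0.5648 0.5807]
```

View pics/side6.png

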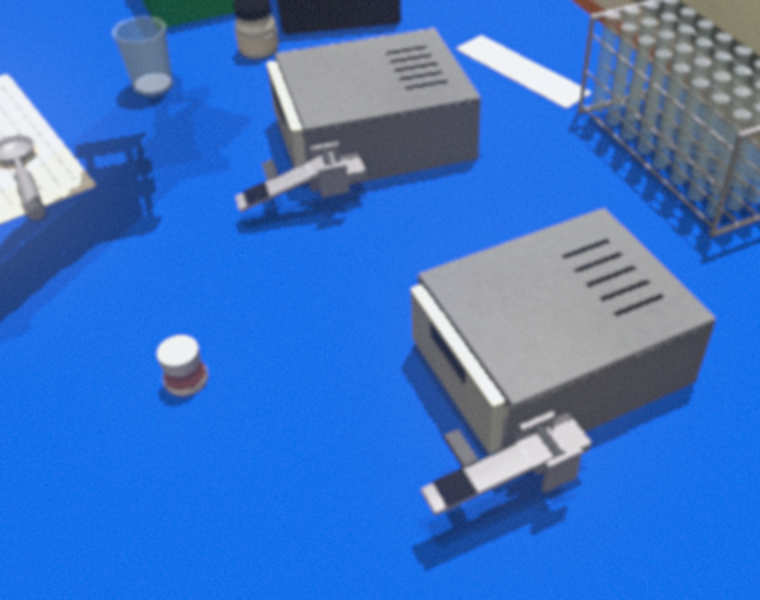

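View pics/scene6.png

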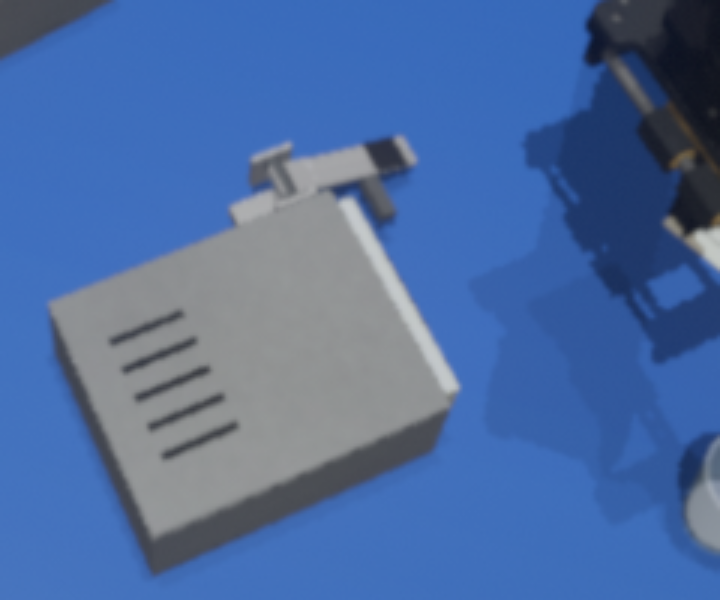

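Both views show the panel flush against its housing, the pressed lever still down, and the other housing's lever untouched. The arm is clear, so I'll hand in.

```bash
python3 -c "
from workcell import env
print(env.get_state()['t']); print(env.hand_in())"
```

```text
11.5333
the job is handed in; nothing more can be done
None
```

I pressed the release lever of the open housing (the left one, +y) down to its stop, then pushed the tray fully home and handed the job in at 11.5 s. The hand-in reports no verdict.

- **Lever:** it met its stop at about 13 N. After I let go, the pad stayed down at z ≈ 0.035–0.037 m, about 25 mm below its starting height.
- **Tray:** I pushed it with the shut fingers, slowing from about 6 cm/s to 1 cm/s at the end. It slid at 2–3 N, and the force rose to about 14 N at the end stop. One more 1 mm push did not move it.
- **Final check:** the panel travelled about 139 mm and sits flush on the housing in both the scene and side views.
- **Other housing:** I never went near it, and its lever looks unchanged in the final side view.
- **Detection that disagreed:** the last `tray_front` landmarks were 3–5 cm off the panel or on the other housing. I relied on the depth measurement and the pictures instead, and those agreed with each other.

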